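# Recover a cross-started coupling nut on a cavity filter and run it home

## Robot

A 6-joint arm with a two-finger parallel gripper is mounted at the origin on the work surface. World frame = base frame: x ahead of the robot, y to its left, z up, the work surface at z = 0. Lengths are in m, angles in rad, forces in N, time in s.
With the tool pointing down it reaches from about 0.35 to 0.925 m from the base axis. Payload 6.4 kg.
Tool frame: the origin (TCP) lies at the very end of the fingers, on their centre line; the grasp point (between the pads) lies 19 mm behind it; z points along the fingers, y is the direction in which the jaws open and shut (so a half turn about z gives the same grasp; the last joint's range is limited). The gripper opens to 94 mm and grips with 3 to 60 N. Pads are 16 mm wide; open, the fingers measure 119 mm over their backs; the gripper's body (75 mm by 177 mm) begins 78 mm behind the grasp point.
Start: joints at [-1.303, 0.245, 1.558, -0, 1.339, -0.174], TCP at [0.278, -0.588, 0.205] pointing down, gripper open.
Joint ranges: [-3.13, 3.13], [-1.02, 2.26], [0.13, 2.54], [-0.95, 4.09], [0.21, 2.88], [-2.74, 2.74]. Speed limits (rad/s): [2.57, 2.57, 3.14, 3.14, 3.14, 3.14].

## Interface

Orientations are given as a rotation vector (axis times angle).
In Python, from bench import manip, imaging gives the robot as it stands.
- The arm moves only by the tool move_arm, never from a script. Its argument "increments" is text: rows parted by semicolons, each of 7 numbers parted by spaces: the shift along the tool's x, y, z in cm, then the turn, a rotation vector about the tool's x, y, z in rad, then the finger opening in cm, from 0 to 9.4. A call has 1 to 8 rows; each row is the pose to reach, as a shift and turn from the pose commanded when the call began, along the tool's axes at that moment; what a row does not reach only later rows make up. A row lasts 1/10 s, in which the tool goes at most 50 mm and 8.59 degrees, less where a joint would pass 70% of its speed; a pose out of reach is approached as far as the arm can. A call with a gripper value outside its range is refused whole. The fingers move at their own pace and stop on an object; the grip force is fixed at half the most. Time passes only in rows, so rows that repeat a pose let the fingers close. It gives the time, the measured TCP pose, the force and the opening at its end, in the units of the state.
- manip.read_state(): the state, without advancing time (a new reading comes with each control period).
- imaging.camera(name): name is "scene" or "top" or "wrist"; returns a dict with "image" (400x640x3 uint8, red, green, blue), "mtx" (3x3 intrinsics, pixels), "R" (3x3) and "t" (3): a world point X has camera coordinates R X + t. Camera axes: x right, y down, z forward; pixel columns grow to the right and rows downward; lengths in m; the calibration is good to about 2 mm. A picture is of the moment at which its call begins. There is no depth.
- manip.job_done(): hands the job in, once; it reports no verdict.
Trained networks look in the newest picture that a camera, given by its name, has taken for a name from the list of things; names that differ only in an ending like _2 or _b are one class to them, and where a whole thing is asked for, a point or a joint stands for the part that bears it (a point fixed in the world has none). Each returns a list of dicts, best first, with "p" (0 to 1); they miss things now and then, are a little off and sometimes report something else, mostly with a low value. They report only what shows in the picture. A call takes as long as a camera call.
- imaging.spot_in(camera, name): "rect" ([left, top, right, bottom] as shares, 0 to 1, of the picture: columns of its width, rows of its height, round what is visible of it).
- imaging.outline_of(camera, name): "pixels" (400x640 bool, what is visible of it) and "rect" ([left, top, right, bottom] as shares, 0 to 1, of the picture: columns of its width, rows of its height, round what is visible of it).
- imaging.spot_point(camera, name): "position" ([row, column] as shares, 0 to 1, of the picture: columns of its width, rows of its height: a listed point, or the origin of a listed thing).
The state is a dict: "clock": time; "joints": joint angles; "qd": joint speeds; "effort": joint torques, N m; "ee_pos": TCP position; "eef_rot": TCP orientation; "wrist_force": force on the tool from outside, world axes, zero at the start; "ft_torque": the same for the moment, N m; "width": finger opening in m.
Only numpy, scipy, OpenCV 4.12 (cv2) and the standard library are available. Lean on these libraries where they do the work, as an engineer would, in place of code of your own. Each camera call takes 0.05 s, during which the arm holds its last target. There are 200 camera calls.

## Task

One of the two coupling nuts on the filter has been started crossed: it stands proud of its flange and binds if it is turned further in. Back it off anticlockwise until it drops into the start of its thread, then run it in clockwise until it is fully home against the flange, and let go. Leave everything else on the bench where it is.

Things in the scene. Friction and masses are not known exactly. Their poses are not given: they have to be found in the camera images.
- nut_center (a point): Centre (on the axis, half-way up) of the knurled plain-metal coupling nut to be screwed in: round, 40 mm across, 22 mm high; it slides and turns on the termination but cannot leave it. It sits near the +y end of the filter and stands proud of its flange. z is the screw axis, pointing outwards, 32 degrees from vertical, leaning back towards the robot; x and y turn with the nut.
- nut_travel (a joint): How far the nut has gone down along its axis, in m: 0.012 is home (the gap to the flange is 12 mm minus this). As found, crossed, it reads 0.0005 to 0.0025; dropped into the thread start, 0.004 to 0.006 (less the further it was turned back past the crest); pulled up to its stop, -0.003. It stays where it is left and cannot be pushed in without turning; home is a hard stop.
- neck_end (a point): End of the fixed threaded neck inside the nut, on the axis, 18.5 mm above port_seat. Right-handed coarse thread, lead 12 mm a turn: clockwise seen from outside goes in. As found the nut rests crossed on the thread's crest. Clockwise it then binds within a quarter turn, over 9 mm proud. Anticlockwise it rises with the lead and is free of the crest after 0.35 to 1.25 rad, at under 0.1 N m.
- load_end (a point): End of the termination's smooth body, 21 mm across, fixed, 37 mm above port_seat; it stands up through the nut. Once free of the crest the nut, when let go or eased down, falls some 5 mm by its own weight (about 1 N) into the thread start. It stops 1 rad back past the crest. Clockwise from the start it follows the lead, with 1 mm of play, and is home after half a turn or a little more.
- port_seat (a point): Centre of the outer face of the port's fixed flange, on the axis. When home the nut's lower rim meets this face and nut_center is 11 mm from here along z. z is the screw axis pointing outwards; y runs along the filter to its near end; x runs across it, up its slope, away from the robot. The flange is 46 mm square and stands 10 mm above the block's face.
- filter: Plain-metal filter block 300 mm long with a face 64 mm wide, in a fixed cradle that leans the face 32 degrees towards the robot. Origin on the bench under the block's centre; y along the block, x away from the robot. The port with the proud nut is 112 mm from the middle in +y; the like nut at the other end is home, fixed. A row of tuning screws, 12 mm high, keeps 56 mm from the port's axis.
- driver_mid (a point): Middle of a hex driver lying on the bench, 230 mm long along its x axis, black handle 26 mm thick at its -x end. Leave it.
- locknut_mid (a point): Centre of a loose metal ring nut lying flat, 22 mm across, 8 mm high. Leave it.
- adapter_mid (a point): Centre of a standing brass coaxial adapter, 20 mm across, 36 mm high. Leave it.
- spare_load_mid (a point): Centre of a smaller spare termination standing on the bench, 30 mm across below, 19 mm above, 42 mm high. Leave it.
- wrench_mid (a point): Middle of a wrench lying on the bench, 170 mm long, 20 mm thick. Leave it.
- seal_bottle_mid (a point): Centre of a small white bottle, 32 mm across, 62 mm high. Leave it.
- tray_mid (a point): Centre of a grey tray of small hardware, 110 x 150 x 24 mm. Leave it.

How it is judged:
By the outcome, as a careful person would: the job done as asked, in the order asked, and still so for the second after the job is handed in, with the robot touching nothing.
It also fails if it takes over 48 s, if anything falls off the work surface, if the arm or the gripper's body presses on something with over 40 N, if the wrist force passes 120 N, or if a joint passes its speed limit or range.

## Working session

There is one attempt and no reset: what is moved stays moved. The work goes in short steps, Python scripts to look and compute and a tool call to move; the robot and the scene stay as the last step left them, time stands still between calls to the robot, and variables do not carry over. Pictures are saved under pics/ and viewed, about 8 in all and at most 12, crops included, and the job is handed in when it is done.

Besides the shell and the picture viewer there is one more tool, called after "Call:" in YAML: its name, and indented under it one key for each argument. move_arm: Moves the arm, as the interface text tells. Its arguments: {"type":"object","properties":{"increments":{"type":"string"}},"required":["increments"]}

```bash
mkdir -p pics
cat > h.py <<'E'
import numpy as np,cv2
from bench import manip,imaging
from scipy.spatial.transform import Rotation as Ro
def ray(c,px):
    d=np.linalg.inv(c["mtx"])@[px[0],px[1],1.]; d=c["R"].T@d
    return -c["R"].T@c["t"],d/np.linalg.norm(d)
def tri(rays):
    A=0;b=0
    for o,d in rays:
        P=np.eye(3)-np.outer(d,d);A=A+P;b=b+P@o
    return np.linalg.solve(A,b)
def proj(c,X):
    p=c["mtx"]@(c["R"]@np.asarray(X)+c["t"]);return p[:2]/p[2]
E
python3 - <<'E'
from h import *
cs={n:imaging.camera(n) for n in("scene","top")}
for nm in ["nut_center","neck_end","load_end","port_seat","filter"]:
    r=[]
    for n,c in cs.items():
        L=imaging.spot_point(n,nm)
        for l in L[:2]: print(nm,n,np.round(np.array(l["position"])[::-1]*[640,400],1),round(l["p"],2))
        if L: r.append(ray(c,np.array(L[0]["position"])[::-1]*[640,400]))
    if len(r)==2: print("   ",np.round(tri(r),4))
cv2.imwrite("pics/a.png",cv2.cvtColor(np.vstack([cv2.resize(c["image"],(480,300)) for c in cs.values()]),cv2.COLOR_RGB2BGR))
print(manip.read_state())
for n,c in cs.items(): print(n,-c["R"].T@c["t"])
E
```

```text
nut_center scene [274.5 199.6] 0.51
nut_center top [360.3 218.3] 0.77
    [0.5416 0.0165 0.1129]
filter scene [232.8 256.6] 0.8
filter top [404.5 208.2] 0.7
filter top [205.  282.4] 0.6
    [ 0.5838 -0.0894  0.0009]
{'clock': 0.6, 'joints': array([-1.30311238e+00,  2.45094915e-01,  1.55780246e+00, -1.29731176e-05,
        1.33871185e+00, -1.74110252e-01]), 'qd': array([ 0.00078139, -0.00194925,  0.00138816,  0.00222509, -0.00101831,
       -0.0003358 ]), 'effort': array([ 8.25546358e-04, -4.15605748e+01, -3.14715242e+01,  6.84809173e-02,
        2.90323299e-02, -1.80305989e-05]), 'ee_pos': array([ 0.27791301, -0.58759852,  0.20545719]), 'eef_rot': array([-3.06523938e+00, -6.88339775e-01,  2.10273246e-05]), 'wrist_force': array([-0.00246372,  1.01315176,  0.64537538]), 'ft_torque': array([-0.01847119, -0.01423537, -0.00239265]), 'width': 0.09379587467925013}
scene [1.0819954  0.01426992 0.63234193]
top [0.37752707 0.10657847 1.11955914]
```

View pics/a.png

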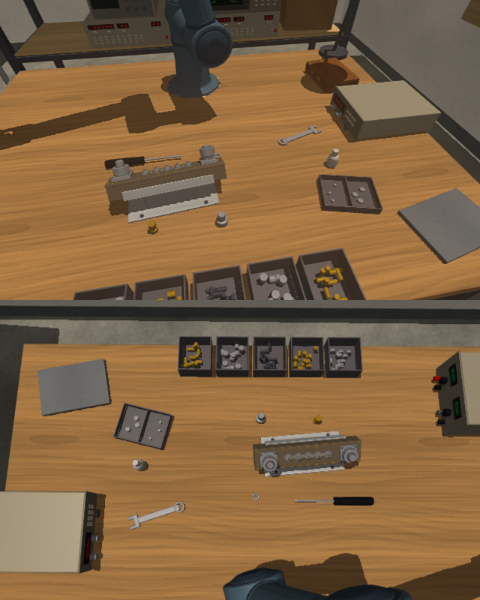

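Run:
```python
from h import *
cs={n:imaging.camera(n) for n in("scene","top")}
a=cs["scene"]["image"][170:300,130:320];b=cs["top"]["image"][170:250,325:495]
f=lambda i:cv2.resize(i,(760,int(i.shape[0]*760/i.shape[1])),interpolation=cv2.INTER_CUBIC)
im=np.vstack([f(a),f(b)]);print(im.shape,f(a).shape)
im=cv2.resize(im,None,fx=600/im.shape[0],fy=600/im.shape[0]);print(im.shape)
cv2.imwrite("pics/b.png",cv2.cvtColor(im,cv2.COLOR_RGB2BGR))
for n in cs:
    for nm in("filter","nut_center"):
        for o in imaging.outline_of(n,nm)[:2]:
            m=o["pixels"].astype(np.uint8);print(n,nm,o["p"],cv2.minAreaRect(cv2.findNonZero(m)))
```

```text
(877, 760, 3) (520, 760, 3)
(600, 520, 3)
scene filter 0.97 ((221.30667114257812, 245.2024688720703), (86.3115005493164, 162.63180541992188), 80.3718490600586)
scene filter 0.71 ((189.4504852294922, 212.50494384765625), (10.845905303955078, 101.69280242919922), 84.2894058227539)
scene nut_center 0.47 ((275.6213684082031, 201.28900146484375), (13.076918601989746, 20.90786361694336), 81.25383758544922)
top filter 0.9 ((409.2308349609375, 203.6538543701172), (52.19434356689453, 143.89178466796875), 85.03025817871094)
top filter 0.23 ((358.50006103515625, 217.00006103515625), (20.124608993530273, 19.677398681640625), 63.43495178222656)
top nut_center 0.49 ((359.5, 217.5), (19.0, 19.0), 90.0)
```

View pics/b.png

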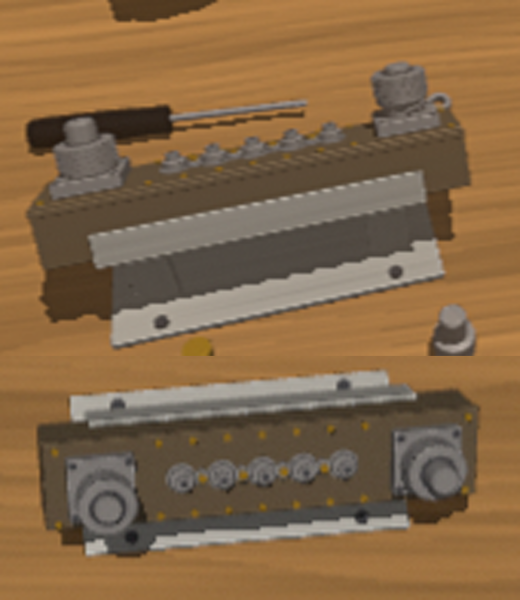

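```bash
cat >> h.py <<'E'
def axis(yaw):
    t=np.radians(32); return np.array([-np.sin(t)*np.cos(yaw),-np.sin(t)*np.sin(yaw),np.cos(t)])
def delta(s,P,R):
    R0=Ro.from_rotvec(s["eef_rot"])
    d=R0.inv().apply(np.asarray(P)-s["ee_pos"])*100; return np.round(d,2),np.round((R0.inv()*R).as_rotvec(),3)
def align(R,ax):
    z=R.apply([0,0,1]); v=np.cross(z,-ax); a=np.arctan2(np.linalg.norm(v),z@-ax)
    return Ro.from_rotvec(v/max(np.linalg.norm(v),1e-9)*a)*R
E
python3 - <<'E'
from h import *
c=imaging.camera("top"); 
k=170/520
pts=[(325+u*k,170+(v-520*600/877)*k) for u,v in((180,478),(344,463))]
W=[]
for p in pts:
    o,d=ray(c,p); W.append(o+d*(0.1-o[2])/d[2])
e=W[0]-W[1]; yaw=np.arctan2(-e[0],e[1]); print(W,np.degrees(yaw))
ax=axis(yaw);N=np.array([.5416,.0165,.1129]);print(ax)
s=manip.read_state();R0=Ro.from_rotvec(s["eef_rot"]);print(R0.as_matrix().round(2))
P=N+ax*.11
dj=np.arctan2(P[1],P[0])-np.arctan2(s["ee_pos"][1],s["ee_pos"][0])
R=align(Ro.from_rotvec([0,0,dj])*R0,ax)
for dz in(0,-1.0): print(P,delta(s,P,R*Ro.from_rotvec([0,0,dz])))
E
```

```text
[array([ 0.56159406, -0.03270192,  0.1       ]), array([ 0.5726552 , -0.14431108,  0.1       ])] 5.659878130298396
[-0.52733584 -0.05226219  0.8480481 ]
[[ 0.9   0.43  0.  ]
 [ 0.43 -0.9  -0.  ]
 [ 0.    0.   -1.  ]]
[0.48359306 0.01075116 0.20618529] (array([ 44.18, -45.3 ,  -0.07]), array([-0.469,  0.358, -1.12 ]))
[0.48359306 0.01075116 0.20618529] (array([ 44.18, -45.3 ,  -0.07]), array([-0.672,  0.103, -2.085]))
```

Call:
move_arm:
  increments: "44.2 -45.3 -4 -0.67 0.1 -2.08 9.4;44.2 -45.3 -4 -0.67 0.1 -2.08 9.4;44.2 -45.3 -4 -0.67 0.1 -2.08 9.4;44.2 -45.3 -4 -0.67 0.1 -2.08 9.4;44.2 -45.3 -4 -0.67 0.1 -2.08 9.4;44.2 -45.3 -4 -0.67 0.1 -2.08 9.4;44.2 -45.3 -4 -0.67 0.1 -2.08 9.4;44.2 -45.3 -4 -0.67 0.1 -2.08 9.4"

```text
clock: 1.75
ee_pos: [0.408, -0.2083, 0.2311]
eef_rot: [1.954, 2.013, 0.181]
wrist_force: [1.4, 0.4, 0.6]
width: 0.0941
```

Run:
```python
from h import *
s=manip.read_state();ax=axis(np.radians(5.3));N=np.array([.5416,.0165,.1129]);P=N+ax*.11
R=Ro.from_rotvec([-3.06523938e+00, -6.88339775e-01,0])*Ro.from_rotvec([-.67,.1,-2.08])
print(s["ee_pos"],s["joints"].round(2),delta(s,P,align(R,ax)))
```

```text
[ 0.4080153  -0.20825866  0.23106543] [-0.81 -0.53  2.23  0.15  1.11 -0.88] (array([22.02,  7.51,  1.77]), array([-0.301,  0.046, -0.933]))
```

Call:
move_arm:
  increments: "22 7.5 1.8 -0.3 0.05 -0.93 9.4;22 7.5 1.8 -0.3 0.05 -0.93 9.4;22 7.5 1.8 -0.3 0.05 -0.93 9.4;22 7.5 1.8 -0.3 0.05 -0.93 9.4;22 7.5 1.8 -0.3 0.05 -0.93 9.4;22 7.5 1.8 -0.3 0.05 -0.93 9.4;22 7.5 1.8 -0.3 0.05 -0.93 9.4;22 7.5 1.8 -0.3 0.05 -0.93 9.4"

```text
clock: 2.55
ee_pos: [0.4841, 0.0086, 0.2056]
eef_rot: [0.727, 2.51, 0.274]
wrist_force: [-0.3, -0.5, 0.5]
width: 0.0941
```

```bash
cat > look.py <<'E'
from h import *
import sys
s=manip.read_state();ax=axis(np.radians(5.3))
print(s["clock"],s["ee_pos"],s["joints"].round(2))
cs={n:imaging.camera(n) for n in("wrist","scene","top")}
for nm in ["nut_center","neck_end","load_end","port_seat"]:
    r=[]
    for n,c in cs.items():
        for l in imaging.spot_point(n,nm)[:1]:
            p=np.array(l["position"])[::-1]*[640,400]; print(nm,n,p.round(1),round(l["p"],2))
            if l["p"]>.25: r.append(ray(c,p))
    if len(r)>1: X=tri(r);print("   ",X.round(4),[round(float(np.linalg.norm(np.cross(X-o,d))),4) for o,d in r])
cv2.imwrite("pics/%s.png"%sys.argv[1],cv2.cvtColor(cs["wrist"]["image"],cv2.COLOR_RGB2BGR))
R0=Ro.from_rotvec(s["eef_rot"]);print("tilt err",(R0.inv()*align(R0,ax)).as_rotvec().round(4))
E
python3 look.py c
```

```text
2.55 [0.4841178  0.0085918  0.20563408] [-0.36 -0.56  2.35  0.3   0.87 -1.5 ]
nut_center wrist [326.8 196.8] 0.65
nut_center scene [274.9 200.8] 0.77
nut_center top [360.1 213.7] 0.73
    [0.5479 0.0174 0.1132] [0.0027, 0.0022, 0.0032]
load_end wrist [250.6 207.5] 0.68
load_end scene [465.1 259.8] 0.46
load_end top [207.1 287.1] 0.75
    [0.5284 0.2111 0.1454] [0.2467, 0.2484, 0.164]
port_seat wrist [249.8 208.2] 0.4
port_seat scene [194.3 213.5] 0.44
port_seat top [359.4 216. ] 0.74
    [ 0.5428 -0.0628  0.0904] [0.0193, 0.0829, 0.0802]
tilt err [-0.0013 -0.0046 -0.    ]
```

View pics/c.png

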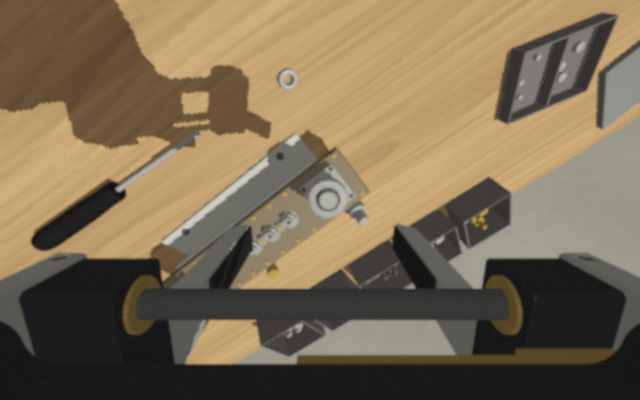

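Run:
```python
from h import *
c=imaging.camera("wrist");s=manip.read_state();ax=axis(np.radians(5.3))
R0=Ro.from_rotvec(s["eef_rot"]);C=-c["R"].T@c["t"]
print("cam in tool",R0.inv().apply(C-s["ee_pos"]),"fwd",R0.inv().apply(c["R"][2]),"tcp px",proj(c,s["ee_pos"]))
N=np.array([.5479,.0174,.1132]);im=cv2.resize(c["image"][150:250,260:400],None,fx=5,fy=5,interpolation=cv2.INTER_CUBIC)
u=np.cross(ax,[0,1,0]);u/=np.linalg.norm(u);v=np.cross(ax,u)
def circ(h,r,col):
    q=np.array([(proj(c,N+ax*h+r*(np.cos(t)*u+np.sin(t)*v))-[260,150])*5+2 for t in np.linspace(0,6.3,40)]);cv2.polylines(im,[q.astype(int)],True,col,1)
for o in imaging.outline_of("wrist","nut_center")[:1]:
    q=cv2.findNonZero(o["pixels"].astype(np.uint8));print(o["p"],cv2.minEnclosingCircle(q),cv2.boundingRect(q))
circ(.011,.02,(255,0,0));circ(.016,.0105,(0,255,0))
d=N-C;print("depth along ax",d@ax,"cam off axis",(-d-ax*(-d@ax)))
cv2.imwrite("pics/d.png",cv2.cvtColor(im,cv2.COLOR_RGB2BGR))
```

```text
cam in tool [ 0.06925725  0.00029124 -0.17994415] fwd [-2.42727479e-01  3.36782660e-04  9.70094458e-01] tcp px [321.66819191 235.04066816]
0.93 ((327.1217346191406, 196.53746032714844), 20.402698516845703) (307, 177, 41, 40)
depth along ax -0.29271104411808707 cam off axis [-0.05361216  0.0344985  -0.03136613]
```

View pics/d.png

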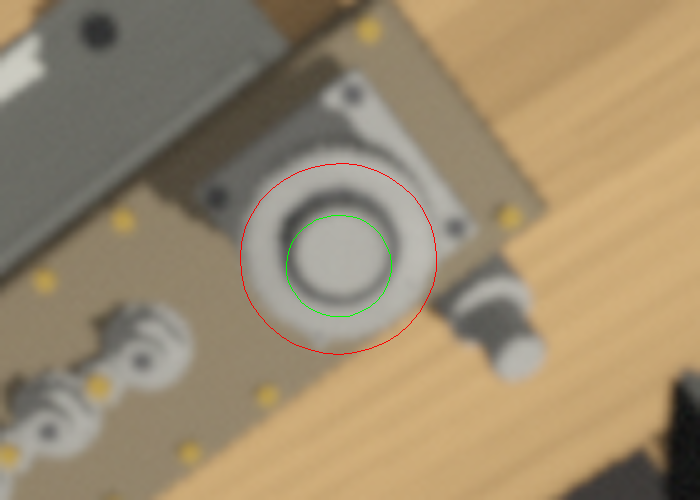

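Run:
```python
from h import *
c=imaging.camera("wrist");s=manip.read_state();ax=axis(np.radians(5.3))
N=np.array([.5479,.0174,.1132])-c["R"][1]*.0023-c["R"][0]*.0004;print(N)
R=align(Ro.from_rotvec(s["eef_rot"]),ax)
print(delta(s,N+ax*.045,R))
```

```text
[0.54639146 0.01830993 0.11166823]
(array([-0.05,  0.51,  6.8 ]), array([-0.001, -0.005,  0.   ]))
```

Call:
move_arm:
  increments: "-0.05 0.5 4 0 -0.005 0.15 6;-0.05 0.5 6.8 0 -0.005 0.32 6;-0.05 0.5 6.8 0 -0.005 0.32 6;-0.05 0.5 6.8 0 -0.005 0.32 6"

```text
clock: 3.85
ee_pos: [0.5223, 0.0162, 0.1496]
eef_rot: [1.125, 2.384, 0.381]
wrist_force: [0.3, -0.1, 0.2]
width: 0.0654
```

```bash
python3 look.py e
python3 - <<'E'
from h import *
c=imaging.camera("wrist");s=manip.read_state();ax=axis(np.radians(5.3))
N=np.array([.5464,.0183,.1117]);R0=Ro.from_rotvec(s["eef_rot"])
im=np.array(c["image"])
u=np.cross(ax,[0,1,0]);u/=np.linalg.norm(u);v=np.cross(ax,u)
k=3;p0=proj(c,N)-[100,70];p0=np.clip(p0.astype(int),0,[440,260]);im=cv2.resize(im[p0[1]:p0[1]+140,p0[0]:p0[0]+200],None,fx=4,fy=4,interpolation=cv2.INTER_CUBIC)
def circ(h,r,col):
    q=np.array([(proj(c,N+ax*h+r*(np.cos(t)*u+np.sin(t)*v))-p0)*4+1.5 for t in np.linspace(0,6.3,40)]);cv2.polylines(im,[q.astype(int)],True,col,1);print(q.mean(0))
circ(.011,.02,(255,0,0));circ(.0155,.0105,(0,255,0))
print(p0,"mm/px",290/c["mtx"][0,0])
cv2.imwrite("pics/f.png",cv2.cvtColor(im,cv2.COLOR_RGB2BGR))
E
```

```text
3.85 [0.52226419 0.01615228 0.14956438] [-0.3  -0.34  2.31  0.32  0.68 -1.19]
nut_center wrist [319.1 215.3] 0.79
nut_center scene [277.9 201.3] 0.79
nut_center top [359.3 220.1] 0.44
    [0.5415 0.0196 0.1101] [0.0032, 0.0032, 0.0031]
tilt err [-0.0024 -0.0004  0.    ]
[402.08356817 297.24106534]
[403.05892204 306.00252253]
[221 145] mm/px 1.0156844976538064
```

View pics/f.png

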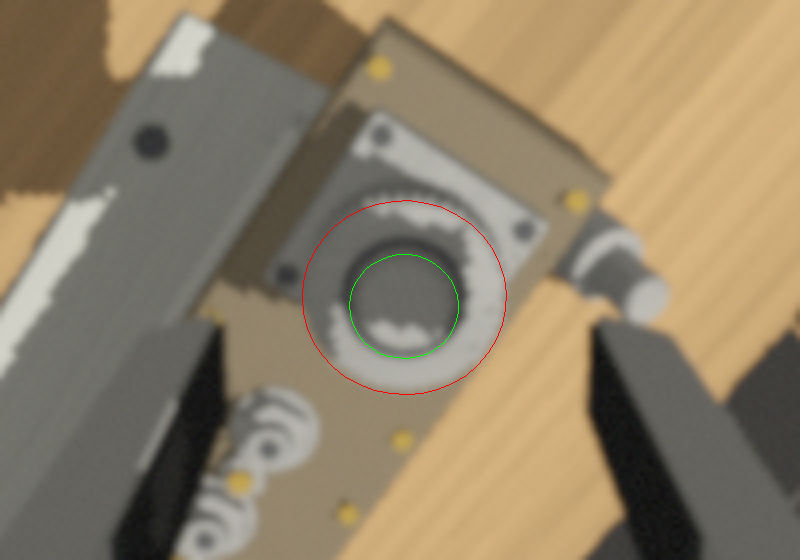

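Run:
```python
from h import *
c=imaging.camera("wrist");s=manip.read_state();ax=axis(np.radians(5.3))
N=np.array([.5464,.0183,.1117])-c["R"][1]*.0006;print(N)
print(delta(s,N-ax*.007,align(Ro.from_rotvec(s["eef_rot"]),ax)))
```

```text
[0.54615703 0.01876144 0.11140329]
(array([0.06, 0.03, 5.21]), array([-0.002,  0.001,  0.   ]))
```

Call:
move_arm:
  increments: "0.06 0.03 2 -0.002 0 0 6;0.06 0.03 4 -0.002 0 0 6;0.06 0.03 5.2 -0.002 0 0 6;0.06 0.03 5.2 -0.002 0 0 6;0.06 0.03 5.2 -0.002 0 0 3.5;0.06 0.03 5.2 -0.002 0 0 3.5;0.06 0.03 5.2 -0.002 0 0 3.5;0.06 0.03 5.2 -0.002 0 0 3.5"

```text
clock: 5.5
ee_pos: [0.5494, 0.0185, 0.1057]
eef_rot: [1.125, 2.381, 0.382]
wrist_force: [-4.6, -3.9, 0.5]
width: 0.0395
```

```bash
cat > st.py <<'E'
from h import *
s=manip.read_state();ax=axis(np.radians(5.3));R0=Ro.from_rotvec(s["eef_rot"])
N=np.array([.5462,.0188,.1114])
print("t",s["clock"],"w",round(s["width"],4),"j6",s["joints"][5].round(3),"h",round((s["ee_pos"]-N)@ax*1000,2))
print("F tool",R0.inv().apply(s["wrist_force"]).round(2),"T tool",R0.inv().apply(s["ft_torque"]).round(3))
print("to axis (tool cm)",delta(s,N+ax*((s["ee_pos"]-N)@ax),align(R0,ax)))
E
python3 st.py
```

```text
t 5.5 w 0.0395 j6 -1.228 h -6.49
F tool [-0.68 -5.24 -3.03] T tool [ 1.044 -0.159  0.009]
to axis (tool cm) (array([ 0.02,  0.06, -0.  ]), array([-0.001,  0.002,  0.   ]))
```

Call:
move_arm:
  increments: "0 -0.02 -0.025 0 0 -0.13 3.5;0 -0.02 -0.05 0 0 -0.26 3.5;0 -0.02 -0.075 0 0 -0.39 3.5;0 -0.02 -0.1 0 0 -0.52 3.5;0 -0.02 -0.125 0 0 -0.65 3.5;0 -0.02 -0.15 0 0 -0.78 3.5;0 -0.02 -0.175 0 0 -0.91 3.5;0 -0.02 -0.2 0 0 -1.04 3.5"

```text
clock: 6.3
ee_pos: [0.5354, 0.0173, 0.0959]
eef_rot: [-0.219, 2.606, 0.007]
wrist_force: [-76.3, -43.7, 22.0]
width: 0.0362
```

```bash
python3 st.py
```

```text
t 6.3 w 0.0362 j6 -2.269 h -7.34
F tool [ 60.71 -31.96 -59.25] T tool [ 7.473 11.165  1.453]
to axis (tool cm) (array([-1.75, -0.08, -0.06]), array([ 0.003, -0.031,  0.   ]))
```

Call:
move_arm:
  increments: "0 0 -0.02 0 0 -0.12 3.5;0 0 -0.05 0 0 -0.25 3.5;0 0 -0.05 0 0 -0.25 3.5"

```text
clock: 6.6
ee_pos: [0.5389, 0.0149, 0.0977]
eef_rot: [-0.531, 2.552, -0.088]
wrist_force: [-26.2, -36.9, -11.2]
width: 0.0368
```

```bash
python3 st.py
```

```text
t 6.6 w 0.0368 j6 -2.517 h -7.55
F tool [ 40.27 -22.88  -5.25] T tool [4.265 7.953 0.374]
to axis (tool cm) (array([-1.4 , -0.13, -0.03]), array([ 0.002, -0.022,  0.   ]))
```

Run:
```python
from h import *
s=manip.read_state();print(s["joints"].round(3),s["effort"].round(1),s["wrist_force"])
c={n:imaging.camera(n)["image"] for n in("scene","wrist")}
im=np.vstack([cv2.resize(c["scene"][60:300,100:480],(475,300)),cv2.resize(c["wrist"],(475,300))])
cv2.imwrite("pics/g.png",cv2.cvtColor(im,cv2.COLOR_RGB2BGR))
```

```text
[-0.28  -0.179  2.288  0.353  0.553 -2.517] [ 19.8 -29.2 -43.4   6.8  -2.4  -0.7] [-26.15537902 -36.90849019 -11.21768857]
```

View pics/g.png

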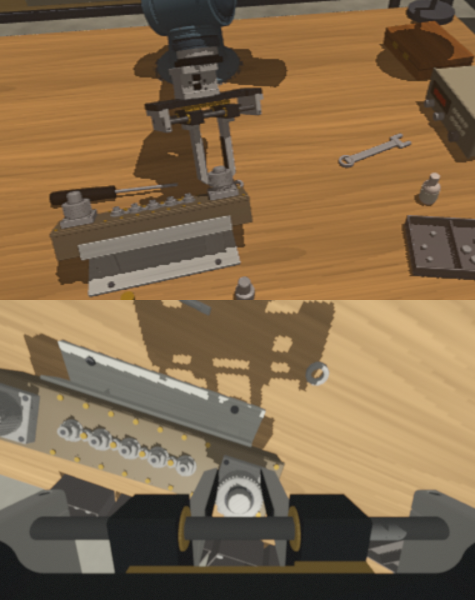

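Call:
move_arm:
  increments: "0 0 0 0 0 0 6;0 0 0 0 0 0 6;0 0 0 0 0 0 6;0 0 0 0 0 0 6"

```text
clock: 7.1
ee_pos: [0.5492, 0.019, 0.1089]
eef_rot: [-0.522, 2.529, -0.084]
wrist_force: [0.3, 0.1, -0.3]
width: 0.0596
```

```bash
python3 st.py;python3 look.py x1
python3 - <<'E'
from h import *
c=cv2.imread("pics/x1.png");t=imaging.camera("scene")["image"][...,::-1]
im=np.vstack([cv2.resize(c[180:340,200:460],(520,320)),cv2.resize(t[150:240,220:366],(454,280))[:, :454].copy() if 0 else cv2.resize(t[150:228,220:364],(520,280))])
cv2.imwrite("pics/i.png",im)
E
```

```text
t 7.1 w 0.0596 j6 -2.516 h -3.73
F tool [-0.15 -0.01  0.41] T tool [-0.091  0.099  0.097]
to axis (tool cm) (array([ 0.11,  0.04, -0.  ]), array([-0.002,  0.002,  0.   ]))
7.1 [0.549152   0.01902186 0.1088533 ] [-0.27 -0.18  2.27  0.37  0.55 -2.52]
nut_center wrist [324.9 234. ] 0.92
nut_center scene [275.6 202.5] 0.49
nut_center top [358.4 214.4] 0.58
    [0.5485 0.0193 0.1096] [0.0015, 0.0025, 0.0024]
load_end scene [274.9 204.7] 0.19
tilt err [-0.0016  0.0024  0.    ]
```

View pics/i.png

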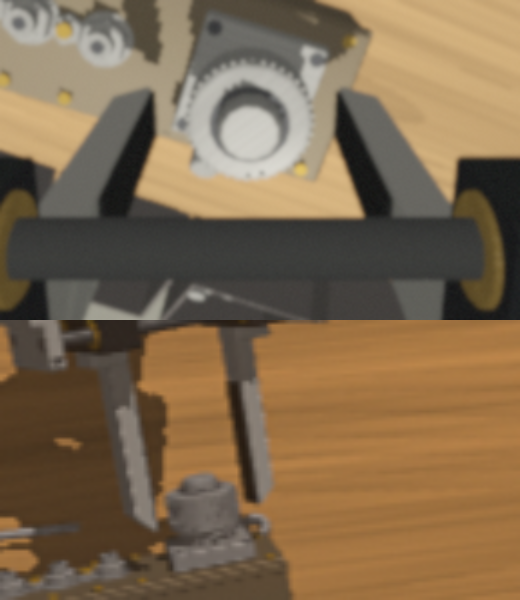

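Run:
```python
from h import *
c=imaging.camera("scene");ax=axis(np.radians(5.3));t=c["image"][...,::-1]
a=cv2.resize(t[180:230,250:310],None,fx=10,fy=10,interpolation=cv2.INTER_CUBIC)
L=np.array([.5462,.0188,.1114])+ax*.0155;S=L-ax*.037
for tr,col in((.0015,(0,0,255)),(.005,(0,255,0))):
  u=np.cross(ax,[0,1,0]);u/=np.linalg.norm(u);v=np.cross(ax,u);X=S+ax*(.034-tr)
  for h in(0,-.022):
    q=np.array([(proj(c,X+ax*h+.02*(np.cos(k)*u+np.sin(k)*v))-[250,180])*10+4.5 for k in np.linspace(0,6.3,40)]);cv2.polylines(a,[q.astype(int)],True,col,1)
for h,r in((.037,.0105),):
    q=np.array([(proj(c,S+ax*h+r*(np.cos(k)*u+np.sin(k)*v))-[250,180])*10+4.5 for k in np.linspace(0,6.3,40)]);cv2.polylines(a,[q.astype(int)],True,(255,0,0),1)
cv2.imwrite("pics/j.png",a)
```

```text
(no output)
```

View pics/j.png

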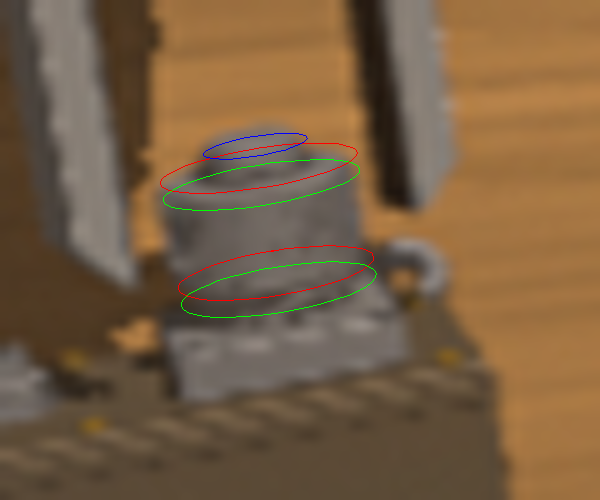

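Run:
```python
from h import *
c=imaging.camera("wrist");s=manip.read_state();ax=axis(np.radians(5.3));R0=Ro.from_rotvec(s["eef_rot"])
N=np.array([.5462,.0188,.1114])-ax*.0035
def rep(n,p,h):
    o,d=ray(c,p);X=o+d*(((N+ax*h)-o)@ax)/(d@ax);print(n,p,R0.inv().apply(X-s["ee_pos"]).round(4))
for l in imaging.spot_point("wrist","nut_center")[:1]: rep("pt",np.array(l["position"])[::-1]*[640,400],0)
for o in imaging.outline_of("wrist","nut_center")[:1]:
    q=cv2.findNonZero(o["pixels"].astype(np.uint8));print(cv2.boundingRect(q)); rep("ol",np.array(cv2.minEnclosingCircle(q)[0]),.009)
# model-predicted
print("model",proj(c,N),proj(c,N+ax*.011),R0.inv().apply(N-s["ee_pos"]).round(4))
```

```text
pt [321.6 238.4] [-0.002  -0.0009 -0.0008]
(292, 205, 65, 67)
ol [324.60641479 238.45776367] [ 0.0016  0.001  -0.0099]
model [323.09203649 235.90186995] [323.12983983 242.27948256] [-0.0002  0.0001 -0.0009]
```

Call:
move_arm:
  increments: "0 0 0.35 0 0 0 6;0 0 0.7 0 0 0 6;0 0 0.7 0 0 0 3.6;0 0 0.7 0 0 0 3.6;0 0 0.7 0 0 0 3.6;0 0 0.7 0 0 0 3.6;0 0 0.7 0 0 0 3.6"

```text
clock: 8.8
ee_pos: [0.5516, 0.0201, 0.1014]
eef_rot: [-0.521, 2.532, -0.08]
wrist_force: [-0.3, 5.8, -0.0]
width: 0.0395
```

```bash
python3 st.py
```

```text
t 8.8 w 0.0395 j6 -2.522 h -11.43
F tool [-1.96  5.47  0.12] T tool [-1.022 -0.278  0.127]
to axis (tool cm) (array([-0.03, -0.1 , -0.  ]), array([ 0.001,  0.   , -0.   ]))
```

Call:
move_arm:
  increments: "0 0 0.01 0 0 0.05 3.6;0 0 0.02 0 0 0.1 3.6;0 0 0.03 0 0 0.15 3.6;0 0 0.04 0 0 0.2 3.6"

```text
clock: 9.2
ee_pos: [0.5519, 0.02, 0.1011]
eef_rot: [-0.265, 2.57, -0.006]
wrist_force: [-0.3, 4.5, 0.6]
width: 0.0394
```

```bash
python3 st.py
```

```text
t 9.2 w 0.0394 j6 -2.322 h -11.79
F tool [-0.94  4.43 -0.43] T tool [-0.902 -0.015 -0.16 ]
to axis (tool cm) (array([-0.05, -0.07, -0.  ]), array([ 0.001, -0.   , -0.   ]))
```

Call:
move_arm:
  increments: "0 0 0.01 0 0 0.06 3.6;0 0 0.02 0 0 0.12 3.6;0 0 0.035 0 0 0.18 3.6;0 0 0.045 0 0 0.24 3.6;0 0 0.06 0 0 0.3 3.6;0 0 0.07 0 0 0.36 3.6;0 0 0.08 0 0 0.42 3.6"

```text
clock: 9.9
ee_pos: [0.558, 0.0174, 0.1053]
eef_rot: [0.278, 2.56, 0.142]
wrist_force: [26.6, 0.8, -10.6]
width: 0.0404
```

```bash
python3 st.py
```

```text
t 9.9 w 0.0404 j6 -1.903 h -11.31
F tool [-16.28   3.58  23.35] T tool [-0.976 -2.874 -0.526]
to axis (tool cm) (array([ 0.71,  0.03, -0.01]), array([-0.002,  0.015, -0.   ]))
```

Call:
move_arm:
  increments: "0 0 0 0 0 0 6;0 0 0 0 0 0 6;0 0 0 0 0 0 6"

```text
clock: 10.2
ee_pos: [0.5524, 0.0193, 0.1004]
eef_rot: [0.276, 2.575, 0.146]
wrist_force: [-0.5, -0.5, 0.3]
width: 0.0591
```

```bash
python3 st.py
python3 - <<'E'
from h import *
print(delta(manip.read_state(),[0.52226,.01615,.14956],Ro.from_rotvec([1.125,2.384,.381])))
E
```

```text
t 10.2 w 0.0591 j6 -1.904 h -12.63
F tool [ 0.13 -0.56 -0.48] T tool [0.005 0.073 0.026]
to axis (tool cm) (array([-0.06,  0.03, -0.  ]), array([-0.,  0.,  0.]))
(array([-0.05, -0.02, -5.78]), array([0.002, 0.001, 0.668]))
```

Call:
move_arm:
  increments: "-0.05 -0.02 -3 0 0 0.12 6;-0.05 -0.02 -5.78 0.002 0.001 0.25 6;-0.05 -0.02 -5.78 0.002 0.001 0.4 6;-0.05 -0.02 -5.78 0.002 0.001 0.54 6;-0.05 -0.02 -5.78 0.002 0.001 0.668 6;-0.05 -0.02 -5.78 0.002 0.001 0.668 6;-0.05 -0.02 -5.78 0.002 0.001 0.668 6"

```text
clock: 10.9
ee_pos: [0.5222, 0.0162, 0.1495]
eef_rot: [1.122, 2.385, 0.38]
wrist_force: [0.4, 0.5, 0.5]
width: 0.06
```

```bash
cat > cmp.py <<'E'
from h import *
import sys
s=manip.read_state();print(delta(s,[0.52226,.01615,.14956],Ro.from_rotvec([1.125,2.384,.381])))
c=imaging.camera("wrist")["image"][...,::-1];cv2.imwrite("pics/%s.png"%sys.argv[1],c)
f=lambda i:cv2.resize(i[165:255,270:370],None,fx=4,fy=4,interpolation=cv2.INTER_CUBIC)
e=cv2.imread("pics/e.png");cv2.imwrite("pics/%s_c.png"%sys.argv[1],np.hstack([f(e),f(c)]))
E
python3 cmp.py k
```

```text
(array([-0.01,  0.  , -0.  ]), array([0.   , 0.   , 0.002]))
```

View pics/k_c.png

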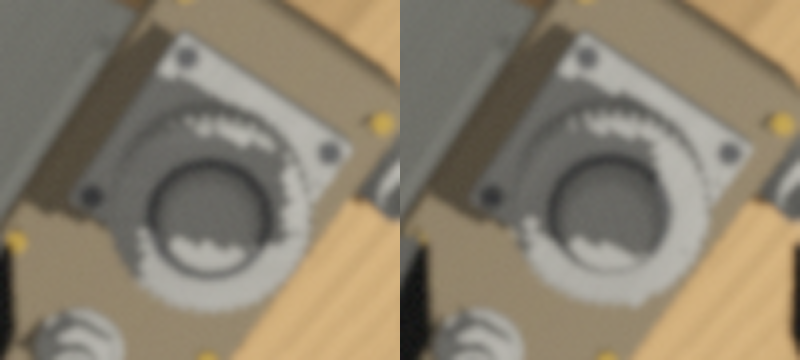

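Run:
```python
from h import *
ax=axis(np.radians(5.3));yv=np.array([-np.sin(np.radians(5.3)),np.cos(np.radians(5.3)),0]);xv=np.cross(yv,ax)
B=np.array([xv,yv,ax])
for n,r,F in(("grip1",[1.125,2.381,.382],[0,0,0]),("p1",[-.219,2.606,.007],[-76.3,-43.7,22]),("p1b",[-.531,2.552,-.088],[-26.2,-36.9,-11.2]),("p2start",[-.521,2.532,-.08],[-.3,5.8,0]),("p2mid",[-.265,2.57,-.006],[-.3,4.5,.6]),("p2",[.278,2.56,.142],[26.6,.8,-10.6])):
    R=Ro.from_rotvec(r); print(n,"-y finger in filter frame",(B@-R.apply([0,1,0])).round(2),"force",(B@F).round(1))
c=imaging.camera("wrist");
print("finger tips px now")
```

```text
grip1 -y finger in filter frame [-0.83 -0.56  0.  ] force [0. 0. 0.]
p1 -y finger in filter frame [ 0.07 -1.   -0.  ] force [-56.2 -36.5  61.1]
p1b -y finger in filter frame [ 0.31 -0.95 -0.  ] force [-30.9 -34.3   6.1]
p2start -y finger in filter frame [ 0.31 -0.95 -0.  ] force [ 0.2  5.8 -0.1]
p2mid -y finger in filter frame [ 0.11 -0.99 -0.  ] force [0.4 4.5 0.4]
p2 -y finger in filter frame [-0.3  -0.95  0.  ] force [ 16.9  -1.7 -23.1]
finger tips px now
```

Call:
move_arm:
  increments: "0 0 2.5 0 0 0 6;0 0 5 0 0 0 6;0 0 5.5 0 0 0 6;0 0 5.5 0 0 0 3.6;0 0 5.5 0 0 0 3.6;0 0 5.5 0 0 0 3.6;0 0 5.5 0 0 0 3.6;0 0 5.5 0 0 0 3.6"

```text
clock: 11.8
ee_pos: [0.5511, 0.0182, 0.1036]
eef_rot: [1.123, 2.383, 0.379]
wrist_force: [-3.1, -3.2, 0.1]
width: 0.0395
```

```bash
python3 st.py
```

```text
t 11.8 w 0.0395 j6 -1.229 h -9.13
F tool [-0.79 -3.97 -1.88] T tool [ 1.039 -0.173 -0.061]
to axis (tool cm) (array([ 0.09,  0.06, -0.  ]), array([-0.003,  0.002,  0.   ]))
```

Call:
move_arm:
  increments: "0 0 0.01 0 0 0.04 3.6;0 0 0.015 0 0 0.08 3.6;0 0 0.02 0 0 0.12 3.6"

```text
clock: 12.1
ee_pos: [0.5511, 0.0181, 0.1033]
eef_rot: [1.272, 2.321, 0.42]
wrist_force: [-4.0, -5.3, -0.1]
width: 0.0392
```

```bash
python3 st.py
```

```text
t 12.1 w 0.0392 j6 -1.108 h -9.41
F tool [-2.55 -5.68 -2.23] T tool [ 1.228 -0.434 -0.096]
to axis (tool cm) (array([ 0.09,  0.08, -0.  ]), array([-0.003,  0.002,  0.   ]))
```

Call:
move_arm:
  increments: "0 0 0.01 0 0 0.04 3.6;0 0 0.015 0 0 0.08 3.6;0 0 0.02 0 0 0.12 3.6"

```text
clock: 12.4
ee_pos: [0.551, 0.018, 0.103]
eef_rot: [1.416, 2.253, 0.459]
wrist_force: [-4.9, -5.5, -0.8]
width: 0.0394
```

```bash
python3 st.py
```

```text
t 12.4 w 0.0394 j6 -0.988 h -9.65
F tool [-2.92 -6.44 -2.16] T tool [ 1.343 -0.66  -0.11 ]
to axis (tool cm) (array([ 0.1 ,  0.09, -0.  ]), array([-0.003,  0.002,  0.   ]))
```

Call:
move_arm:
  increments: "-0.05 -0.1 0.01 0 0 0.05 3.6;-0.05 -0.1 0.02 0 0 0.1 3.6;-0.05 -0.1 0.03 0 0 0.15 3.6;-0.05 -0.1 0.04 0 0 0.2 3.6"

```text
clock: 12.8
ee_pos: [0.5508, 0.0178, 0.1025]
eef_rot: [1.65, 2.12, 0.524]
wrist_force: [-3.2, -2.2, 0.0]
width: 0.0391
```

```bash
python3 st.py
```

```text
t 12.8 w 0.0391 j6 -0.792 h -9.98
F tool [-1.41 -3.13 -1.83] T tool [ 0.782 -0.228 -0.124]
to axis (tool cm) (array([ 0.13,  0.11, -0.  ]), array([-0.002,  0.002,  0.   ]))
```

Call:
move_arm:
  increments: "0 0 0.01 0 0 0.05 3.6;0 0 0.02 0 0 0.1 3.6;0 0 0.03 0 0 0.15 3.6;0 0 0.04 0 0 0.2 3.6"

```text
clock: 13.2
ee_pos: [0.5507, 0.0177, 0.1018]
eef_rot: [1.874, 1.966, 0.583]
wrist_force: [-5.0, -3.3, 0.3]
width: 0.0395
```

```bash
python3 st.py
```

```text
t 13.2 w 0.0395 j6 -0.593 h -10.45
F tool [-3.04 -4.17 -3.05] T tool [ 0.938 -0.53  -0.111]
to axis (tool cm) (array([ 0.15,  0.13, -0.  ]), array([-0.002,  0.002, -0.   ]))
```

Call:
move_arm:
  increments: "-0.08 -0.1 0.01 0 0 0.06 3.6;-0.08 -0.1 0.025 0 0 0.12 3.6;-0.08 -0.1 0.035 0 0 0.18 3.6;-0.08 -0.1 0.045 0 0 0.24 3.6;-0.08 -0.1 0.055 0 0 0.3 3.6"

```text
clock: 13.7
ee_pos: [0.5504, 0.0178, 0.1011]
eef_rot: [2.187, 1.694, 0.667]
wrist_force: [-3.2, 2.4, 0.4]
width: 0.0392
```

```bash
python3 st.py
```

```text
t 13.7 w 0.0392 j6 -0.298 h -10.91
F tool [ 1.75 -3.09 -1.9 ] T tool [ 0.687  0.177 -0.077]
to axis (tool cm) (array([ 0.2 ,  0.14, -0.  ]), array([-0.002,  0.001, -0.   ]))
```

Call:
move_arm:
  increments: "0 0 0.01 0 0 0.06 3.6;0 0 0.025 0 0 0.12 3.6;0 0 0.035 0 0 0.18 3.6;0 0 0.045 0 0 0.24 3.6;0 0 0.055 0 0 0.3 3.6"

```text
clock: 14.2
ee_pos: [0.5503, 0.018, 0.1002]
eef_rot: [2.467, 1.377, 0.737]
wrist_force: [-4.5, 2.0, 0.8]
width: 0.0392
```

```bash
python3 st.py
```

```text
t 14.2 w 0.0392 j6 0.002 h -11.57
F tool [-0.03 -4.02 -2.93] T tool [ 0.947 -0.038 -0.14 ]
to axis (tool cm) (array([ 0.24,  0.14, -0.  ]), array([-0.003,  0.002, -0.   ]))
```

Call:
move_arm:
  increments: "0 -0.1 0.01 0 0 0.06 3.6;0 -0.1 0.025 0 0 0.12 3.6;0 -0.1 0.035 0 0 0.18 3.6;0 -0.1 0.045 0 0 0.24 3.6;0 -0.1 0.055 0 0 0.3 3.6"

```text
clock: 14.7
ee_pos: [0.5501, 0.0185, 0.0996]
eef_rot: [2.705, 1.015, 0.796]
wrist_force: [-2.1, 1.4, 1.8]
width: 0.0393
```

```bash
python3 st.py
```

```text
t 14.7 w 0.0393 j6 0.302 h -12.05
F tool [ 0.38 -1.7  -2.58] T tool [ 0.823 -0.132 -0.091]
to axis (tool cm) (array([ 0.28,  0.12, -0.  ]), array([-0.001,  0.002, -0.   ]))
```

Call:
move_arm:
  increments: "0 0 0.01 0 0 0.06 3.6;0 0 0.025 0 0 0.12 3.6;0 0 0.035 0 0 0.18 3.6;0 0 0.045 0 0 0.24 3.6;0 0 0.055 0 0 0.3 3.6"

```text
clock: 15.2
ee_pos: [0.5501, 0.019, 0.0989]
eef_rot: [2.898, 0.615, 0.839]
wrist_force: [-3.4, 4.8, -0.0]
width: 0.0393
```

```bash
python3 st.py
```

```text
t 15.2 w 0.0393 j6 0.602 h -12.66
F tool [-0.75 -5.61 -1.5 ] T tool [ 1.11  -0.139 -0.045]
to axis (tool cm) (array([ 0.32,  0.09, -0.  ]), array([-0.002,  0.003, -0.   ]))
```

Call:
move_arm:
  increments: "0 -0.1 0.01 0 0 0.06 3.6;0 -0.1 0.025 0 0 0.12 3.6;0 -0.1 0.035 0 0 0.18 3.6;0 -0.1 0.045 0 0 0.24 3.6;0 -0.1 0.055 0 0 0.3 3.6"

```text
clock: 15.7
ee_pos: [0.5515, 0.0194, 0.0995]
eef_rot: [-2.998, -0.179, -0.861]
wrist_force: [6.8, 6.0, -2.3]
width: 0.0395
```

```bash
python3 st.py
```

```text
t 15.7 w 0.0395 j6 0.903 h -12.87
F tool [ 5.16 -5.18  5.79] T tool [ 1.283  0.659 -0.519]
to axis (tool cm) (array([0.18, 0.02, 0.  ]), array([ 0.001, -0.   , -0.   ]))
```

Call:
move_arm:
  increments: "0 0 0.01 0 0 0.05 3.6;0 0 0.02 0 0 0.1 3.6;0 0 0.03 0 0 0.15 3.6"

```text
clock: 16.0
ee_pos: [0.554, 0.0189, 0.1013]
eef_rot: [-2.962, 0.048, -0.855]
wrist_force: [15.9, 7.3, -5.4]
width: 0.0403
```

```bash
python3 st.py
```

```text
t 16.0 w 0.0403 j6 1.052 h -12.69
F tool [10.24 -7.19 13.35] T tool [ 1.651  1.668 -0.427]
to axis (tool cm) (array([-0.13, -0.04, -0.  ]), array([ 0.002, -0.007,  0.   ]))
```

Call:
move_arm:
  increments: "0 0 0 0 0 0 6;0 0 0 0 0 -0.1 6;0 0 0 0 0 -0.25 6;0 0 0 0 0 -0.4 6;0 0 0 0 0 -0.55 6;0 0 0 0 0 -0.7 6;0 0 0 0 0 -0.85 6;0 0 0 0 0 -1 6"

```text
clock: 16.8
ee_pos: [0.5515, 0.0186, 0.099]
eef_rot: [2.499, 1.327, 0.748]
wrist_force: [0.2, -0.3, -0.2]
width: 0.0599
```

```bash
python3 st.py; cat pics/x >/dev/null 2>&1
```

```text
t 16.8 w 0.0599 j6 0.045 h -13.28
F tool [-0.22  0.24  0.21] T tool [ 0.17  -0.137 -0.066]
to axis (tool cm) (array([ 0.19,  0.12, -0.  ]), array([0.001, 0.001, 0.   ]))
```

Call:
move_arm:
  increments: "0 0 0 0 0 -0.15 6;0 0 0 0 0 -0.3 6;0 0 0 0 0 -0.45 6;0 0 0 0 0 -0.6 6;0 0 0 0 0 -0.75 6;0 0 0 0 0 -0.9 6;0 0 0 0 0 -1.05 6;0 0 0 0 0 -1.2 6"

```text
clock: 17.6
ee_pos: [0.5515, 0.0186, 0.099]
eef_rot: [1.226, 2.34, 0.41]
wrist_force: [0.0, -0.2, -0.1]
width: 0.0599
```

```bash
python3 st.py
python3 - <<'E'
from h import *
c=imaging.camera("wrist");s=manip.read_state();ax=axis(np.radians(5.3));R0=Ro.from_rotvec(s["eef_rot"])
N=np.array([.5462,.0188,.1114])-ax*.0085
def rep(n,p,h):
    o,d=ray(c,p);X=o+d*(((N+ax*h)-o)@ax)/(d@ax);print(n,p,R0.inv().apply(X-s["ee_pos"]).round(4))
for l in imaging.spot_point("wrist","nut_center")[:1]: rep("pt",np.array(l["position"])[::-1]*[640,400],0)
for o in imaging.outline_of("wrist","nut_center")[:1]:
    rep("ol",np.array(cv2.minEnclosingCircle(cv2.findNonZero(o["pixels"].astype(np.uint8)))[0]),.009)
E
```

```text
t 17.6 w 0.0599 j6 -1.155 h -13.3
F tool [-0.14 -0.1   0.07] T tool [0.106 0.003 0.007]
to axis (tool cm) (array([-0.04,  0.22, -0.  ]), array([-0.001,  0.002, -0.   ]))
pt [323.072 238.8  ] [-0.0006  0.0013 -0.0048]
ol [324.62814331 239.56282043] [ 0.0025  0.0022 -0.0138]
```

Call:
move_arm:
  increments: "0.02 0.2 0 0 0 -0.15 6;0.02 0.2 0 0 0 -0.3 6;0.02 0.2 0 0 0 -0.42 6;0.02 0.2 0 0 0 -0.42 3.6;0.02 0.2 0 0 0 -0.42 3.6;0.02 0.2 0 0 0 -0.42 3.6;0.02 0.2 0 0 0 -0.42 3.6;0.02 0.2 0 0 0 -0.42 3.6"

```text
clock: 18.55
ee_pos: [0.5523, 0.0194, 0.0988]
eef_rot: [0.715, 2.509, 0.266]
wrist_force: [-4.3, -3.8, 2.0]
width: 0.0402
```

```bash
python3 st.py
```

```text
t 18.55 w 0.0402 j6 -1.558 h -13.95
F tool [ 0.23 -4.43 -4.12] T tool [0.852 0.07  0.077]
to axis (tool cm) (array([-0.12,  0.09, -0.  ]), array([-0.003,  0.   ,  0.   ]))
```

Call:
move_arm:
  increments: "0 0 0.01 0 0 0.06 3.6;0 0 0.025 0 0 0.12 3.6;0 0 0.035 0 0 0.18 3.6;0 0 0.045 0 0 0.24 3.6;0 0 0.055 0 0 0.3 3.6"

```text
clock: 19.05
ee_pos: [0.5539, 0.0183, 0.0994]
eef_rot: [1.092, 2.391, 0.37]
wrist_force: [0.8, -7.3, -0.5]
width: 0.0391
```

```bash
python3 st.py
```

```text
t 19.05 w 0.0391 j6 -1.257 h -14.24
F tool [-5.83 -4.45  0.54] T tool [ 1.059 -1.044 -0.097]
to axis (tool cm) (array([ 0.1 ,  0.06, -0.  ]), array([-0.002,  0.005,  0.   ]))
```

Call:
move_arm:
  increments: "-0.05 -0.05 0.01 0 0 0.06 3.6;-0.05 -0.05 0.025 0 0 0.12 3.6;-0.05 -0.05 0.035 0 0 0.18 3.6;-0.05 -0.05 0.045 0 0 0.24 3.6;-0.05 -0.05 0.055 0 0 0.3 3.6"

```text
clock: 19.55
ee_pos: [0.5538, 0.018, 0.0985]
eef_rot: [1.455, 2.229, 0.47]
wrist_force: [-0.2, -5.8, -1.7]
width: 0.0392
```

```bash
python3 st.py
```

```text
t 19.55 w 0.0392 j6 -0.96 h -14.94
F tool [-5.   -3.33  1.09] T tool [ 0.718 -1.095 -0.117]
to axis (tool cm) (array([ 0.13,  0.1 , -0.  ]), array([-0.001,  0.004,  0.   ]))
```

Call:
move_arm:
  increments: "0 0 0.01 0 0 0.06 3.6;0 0 0.025 0 0 0.12 3.6;0 0 0.035 0 0 0.18 3.6;0 0 0.045 0 0 0.24 3.6;0 0 0.055 0 0 0.3 3.6"

```text
clock: 20.05
ee_pos: [0.5534, 0.0182, 0.0978]
eef_rot: [1.796, 2.021, 0.561]
wrist_force: [-7.7, -0.9, 6.8]
width: 0.0396
```

```bash
python3 st.py
```

```text
t 20.05 w 0.0396 j6 -0.662 h -15.25
F tool [-0.1  -3.03 -9.87] T tool [ 0.771  0.023 -0.869]
to axis (tool cm) (array([ 0.12,  0.12, -0.  ]), array([-0.002,  0.004,  0.   ]))
```

Call:
move_arm:
  increments: "0 0 0 0 0 0 6;0 0 0 0 0 0 6;0 0 0 0 0 0 6"

```text
clock: 20.35
ee_pos: [0.5535, 0.0195, 0.0975]
eef_rot: [1.796, 2.022, 0.564]
wrist_force: [-0.5, -0.7, 0.4]
width: 0.0585
```

```bash
python3 st.py
python3 - <<'E'
from h import *
print(delta(manip.read_state(),[0.52226,.01615,.14956],Ro.from_rotvec([1.125,2.384,.381])))
E
```

```text
t 20.35 w 0.0585 j6 -0.665 h -15.66
F tool [-0.67 -0.28 -0.66] T tool [ 0.129 -0.024 -0.051]
to axis (tool cm) (array([-0.  ,  0.12, -0.  ]), array([-0.001,  0.001,  0.   ]))
(array([-0.05,  0.09, -6.08]), array([ 0.001,  0.   , -0.571]))
```

Call:
move_arm:
  increments: "-0.05 0.09 -3 0 0 -0.14 6;-0.05 0.09 -6.08 0 0 -0.28 6;-0.05 0.09 -6.08 0 0 -0.42 6;-0.05 0.09 -6.08 0.001 0 -0.571 6;-0.05 0.09 -6.08 0.001 0 -0.571 6;-0.05 0.09 -6.08 0.001 0 -0.571 6"

```text
clock: 20.95
ee_pos: [0.5221, 0.0162, 0.1494]
eef_rot: [1.128, 2.383, 0.382]
wrist_force: [-0.3, 0.0, 0.2]
width: 0.0598
```

```bash
python3 cmp.py m
python3 - <<'E'
from h import *
t=imaging.camera("scene")["image"][...,::-1]
cv2.imwrite("pics/scene2.png",t)
f=lambda p:cv2.resize(cv2.imread(p)[165:255,270:370],(333,300),interpolation=cv2.INTER_CUBIC)
w=np.hstack([f("pics/k.png"),f("pics/m.png")])
g=lambda a:cv2.resize(a,(333,300),interpolation=cv2.INTER_CUBIC)
cv2.imwrite("pics/n.png",np.vstack([w,np.hstack([g(t[205:245,140:184]),g(t[185:225,254:298])])]))
E
```

```text
(array([-0.02,  0.01, -0.01]), array([-0.   ,  0.   , -0.002]))
```

View pics/n.png

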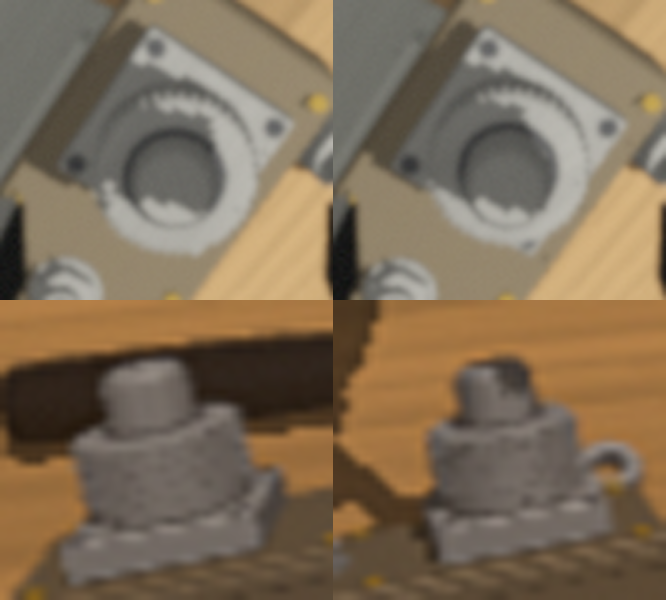

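Call:
move_arm:
  increments: "0 0.03 2.5 0 0 0 6;0 0.03 5 0 0 0 6;0 0.03 6 0 0 0 6;0 0.03 6 0 0 0 3.6;0 0.03 6 0 0 0 3.6;0 0.03 6 0 0 0 3.6;0 0.03 6 0 0 0 3.6;0 0.03 6 0 0 0 3.6"

```text
clock: 21.85
ee_pos: [0.5538, 0.0187, 0.0991]
eef_rot: [1.124, 2.384, 0.379]
wrist_force: [-4.9, -3.7, 1.1]
width: 0.0391
```

```bash
python3 st.py
```

```text
t 21.85 w 0.0391 j6 -1.232 h -14.44
F tool [-0.51 -4.99 -3.7 ] T tool [ 1.083 -0.176 -0.076]
to axis (tool cm) (array([ 0.06,  0.06, -0.  ]), array([-0.003,  0.001,  0.   ]))
```

Call:
move_arm:
  increments: "0 0 0 0 0 0.03 3.6;0 0 0.01 0 0 0.06 3.6;0 0 0.01 0 0 0.06 3.6"

```text
clock: 22.15
ee_pos: [0.554, 0.0181, 0.0992]
eef_rot: [1.194, 2.355, 0.397]
wrist_force: [-5.3, -5.8, 1.4]
width: 0.0393
```

```bash
python3 st.py
```

```text
t 22.15 w 0.0393 j6 -1.174 h -14.46
F tool [-2.39 -6.32 -4.27] T tool [ 1.406 -0.466 -0.649]
to axis (tool cm) (array([ 0.12,  0.07, -0.  ]), array([-0.004,  0.003, -0.   ]))
```

Call:
move_arm:
  increments: "0 0 0.01 0 0 0.04 3.6;0 0 0.02 0 0 0.08 3.6;0 0 0.02 0 0 0.12 3.6;0 0 0.02 0 0 0.12 3.6"

```text
clock: 22.55
ee_pos: [0.5548, 0.0161, 0.0995]
eef_rot: [1.337, 2.287, 0.432]
wrist_force: [-5.8, -16.1, 1.8]
width: 0.0388
```

```bash
python3 st.py
```

```text
t 22.55 w 0.0388 j6 -1.054 h -14.5
F tool [-12.03 -11.1   -5.23] T tool [ 2.458 -2.155 -0.756]
to axis (tool cm) (array([ 0.35,  0.07, -0.  ]), array([-0.004,  0.008, -0.   ]))
```

Call:
move_arm:
  increments: "0 0 0 0 0 0 6;0 0 0 0 0 0 6;0 0 0 0 0 0 6;0 0 -3 0 0 0 6;0 0 -6 0 0 0 6;0 0 -8 0 0 0 6;0 0 -8 0 0 0 6"

```text
clock: 23.25
ee_pos: [0.5132, 0.0152, 0.1697]
eef_rot: [1.339, 2.284, 0.442]
wrist_force: [-0.1, -0.2, -0.3]
width: 0.06
```

```bash
python3 st.py
python3 - <<'E'
from h import *
t=imaging.camera("scene")["image"][...,::-1].astype(int);o=cv2.imread("pics/scene2.png").astype(int)
d=np.abs(t-o)[185:222,254:285];print("nut region diff",d.mean(),d.max())
c=imaging.camera("top")["image"];a=t.astype(np.uint8)
g=lambda a:cv2.resize(a,(300,300),interpolation=cv2.INTER_CUBIC)
w=np.hstack([g(a[205:245,140:180]),g(a[185:225,254:294])])
cv2.imwrite("pics/p.png",np.vstack([w,cv2.resize(c[...,::-1],(600,300))]))
E
```

```text
t 23.25 w 0.06 j6 -0.998 h 67.04
F tool [-0.06 -0.28  0.24] T tool [ 0.098 -0.033 -0.048]
to axis (tool cm) (array([ 0.17, -0.23, -0.  ]), array([ 0.002,  0.005, -0.   ]))
nut region diff 5.263876780005813 97
```

View pics/p.png

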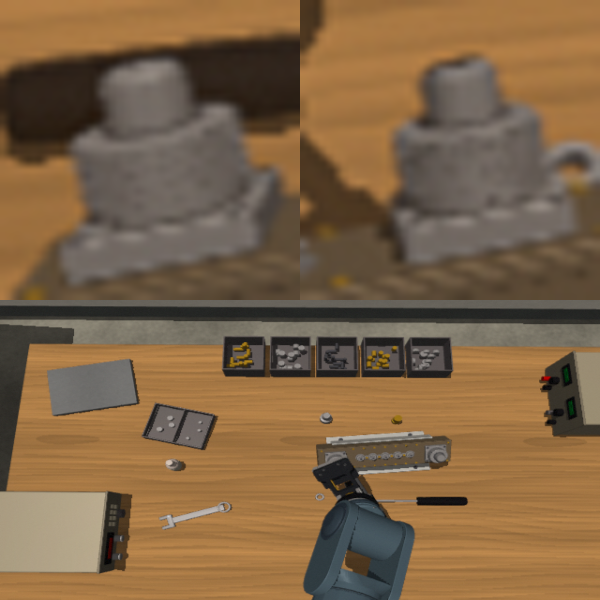

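The crops show our nut (right) sitting on its flange, with the same look as the home reference nut (left). In the top view, everything else is where it was.

```bash
python3 -c "
from bench import manip
print(manip.job_done())"
```

```text
the job is handed in; nothing more can be done
None
```

The crossed nut is run in and, as far as my checks show, fully home. I let go, backed the arm clear along the axis and handed the job in at about 23 s.

**What I did:** I backed the nut off anticlockwise and released it. Comparing wrist pictures from the same pose showed it had dropped about 4–5 mm into the thread start. I then ran it in clockwise over several grips.

**Last checks:**
- **Stop:** a fresh grip met a firm stop straight away, with torque rising to 0.65–0.75 N m and no further travel.
- **Picture:** the last scene picture shows the nut on its flange, with its termination standing out about as far as on the other nut, which is home. At about 2 mm per pixel this cannot settle the last millimetre.
- **Bench:** the driver, ring nut, adapter, spare termination, wrench, bottle and tray look undisturbed in the top view.

**What went wrong:**
- **Back-off:** the tool was pushed about 17 mm off the axis and the wrist force read up to about 90 N, under the 120 N limit.
- **Running in:** the same push came back at nearly the same wrist angle twice, at 28 N and 17 N at the wrist. My best guess is the wide gripper body meeting the robot's own forearm, so I regrasped to avoid that angle. I did not confirm this.
- **Possible failure:** if that was the gripper body pressing on something, the back-off may have gone over the 40 N limit.

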